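# Hang a freshly oiled carving in the drying rack

### The arm

A 7-joint arm with a two-finger parallel gripper is mounted at the origin on the work surface. World frame = base frame: x ahead of the robot, y to its left, z up, the work surface at z = 0. Lengths are in m, angles in rad, forces in N, time in s.
With the tool pointing down it reaches from about 0.425 to 0.875 m from the base axis. Payload 9.9 kg.
Tool frame: the origin (TCP) lies on the centre line of the jaws, within the pads' length; the fingertips stand 11 mm ahead of it and the grasp point (between the pads) lies 8 mm behind it (env.tcp_to_tips is the distance from the TCP to the fingertips, in m); z points along the fingers, y is the line along which they close (so a half turn about z gives the same grasp; the last joint's range is limited). The gripper opens to 85 mm and grips with 20 to 120 N. Pads are 22 mm wide; open, the fingers measure 114 mm over their backs; the gripper's body (76 mm by 85 mm) begins 54 mm behind the grasp point. The pads swing forward as they close: fully open they stand 13 mm farther back than shut.
Start: joints at [1.25, 0.576, 0.025, 1.437, -0.015, 1.129, -0.057], TCP at [0.158, -0.656, 0.242] pointing down, gripper open.
Joint ranges: [-2.76, 2.76], [-0.34, 2.15], [-1.52, 1.57], [0.19, 2.46], [-1.09, 4.23], [0.17, 1.99], [-2.82, 2.82]. Speed limits (rad/s): [2.22, 2.22, 3.01, 3.01, 3.14, 3.14, 3.14].

### API

Orientations are given as a unit quaternion [w, x, y, z].
In Python, from plant import env gives the robot as it stands. The module is installed in compiled form; this text tells all that it offers. Calls block until the motion is done:
- env.reach(position, orientation): joint-space move of the TCP to a pose.
- env.move_straight(position, v=0.15, orientation=None): straight line of the TCP; orientation=None keeps the orientation; v is the mean speed in m/s.
- env.move_joints(angles): joint-space move.
- env.set_gripper(opening, squeeze=None): finger opening in m; squeeze is the grip in N (None keeps the last); returns when the fingers have stopped.
- env.sleep(seconds).
- env.solve_ik(position, orientation): joint angles nearest the present ones, or None.
- env.snapshot(name): name is "scene" or "top" or "wrist"; returns a dict with "color" (420x560x3 uint8, red, green, blue), "z_map" (420x560 float32, m along the optical axis (not along the pixel's ray), 0 where there is no reading), "K" (3x3 intrinsics, pixels), "distortion" ([k1, k2, p1, p2, k3] as OpenCV has them; the pictures are not rectified), "origin" and "orientation" of the camera in the world. Camera axes: x right, y down, z forward; pixel columns grow to the right and rows downward; lengths in m; the calibration is good to about 2 mm. A picture is of the moment at which its call begins.
A pose or a line that the arm cannot do raises env.Unreachable and nothing moves.
- env.close_job(): hands the job in; it is judged then, once.
Readings, each from a call of its own:
- env.get_time(): time.
- env.get_joint_positions(): joint angles.
- env.get_joint_vel(): joint speeds.
- env.get_joint_efforts(): joint torques, N m.
- env.get_tool_pos(): TCP position.
- env.get_tool_rot(): TCP orientation.
- env.get_force(): force on the tool from outside, world axes, zero at the start.
- env.get_ft_torque(): the same for the moment, N m.
- env.get_finger_gap(): finger opening in m.
- env.get_gripper_force(): force on a finger pad.
Only numpy, scipy, OpenCV 4.12 (cv2) and the standard library are available. Lean on these libraries where they do the work, as an engineer would, in place of code of your own. Each camera call takes 0.05 s, during which the arm holds its last target. There are 200 camera calls.

### The job

The freshly oiled carving hangs on its wooden crossbar in the drip stand, its rod snapped into the stand's steadying clip. Lift the crossbar, draw the rod forward out of the clip and carry the carving by the crossbar to the free notch of the drying rack; hold it raised over the notch until it has hung still for two seconds, then lower the bar gently into the notch and let go, so that the carving is left hanging still. The oil is wet: the carving must touch nothing, and the fingers touch neither it nor its rod; leave the other hanging carving alone.

Things in the scene. Friction and masses are not known exactly. Their poses are not given: they have to be found in the camera images.
- bar: Crossbar of the carving to be moved: pale square wooden stick 16 x 16 mm, 170 mm long, 60 g. Origin at its centre, y along it, z up. The middle 100 mm are free to grip from above, fingers closing across it. It starts in the drip stand's notch. A steel eye bolt under its centre carries the load, which swings there freely in all directions with hardly any friction (it dies out in about a minute).
- rod: Steel rod, 12 mm thick, 128 mm long, screwed into the carving. Origin at the swing eye at its top, 32 mm below the bar's centre; z up along the rod, turning with the swing. At the start the stand's clip holds it 80 mm below the eye.
- carving: The wet carving: dark oak acorn finial, 124 mm high, 80 mm across, fixed under the rod. Origin at the swing eye, z up along the rod; it spans 138 to 262 mm below the origin. Nominal mass 360 g (0.8 to 1.25 times that). Rod and carving swing together: 420 g, centre of mass 179 mm below the eye, period 0.885 s (as a simple pendulum of 0.195 m).
- tip (a point): Lowest point of the carving, 262 mm below the eye along the rod: 294 mm under the bar's centre when it hangs plumb.
- stand: Drip stand of wood on a metal tray, fixed. Origin on the bench under its notch; x from its open front to its back, y along the resting bar. Two level arms, 10 mm thick, at y = +-62 mm, from x = -45 mm to the back posts at x = 110 mm, tops 332 mm high. The tray (rim 14 mm high) spans x -60 to 135 mm, y +-95 mm. The resting bar's centre is 325 mm high: lift it over 15 mm to clear the notch.
- clip (a point): Centre of the stand's spring clip, 213 mm high, axes as the stand's: it grips the rod so that the piece does not sway. Its mouth opens to the front (-x) and lets go with a snap once the raised bar has been drawn forward some 20 to 35 mm (2 N): the load then swings by about 0.25 rad. Lifted more than 40 mm, the wide carving would strike the clip from below.
- rack: Drying rack, fixed, made like the stand, without a clip. Origin on the bench under the free notch; x from its open front to its back, y along a resting bar. Arms as the stand's, from x = -45 mm to the posts at x = 215 mm; notches at x = 0 (free) and x = 120 mm (taken). The rod must come in between the arms from the front, the bar above them. Tray: x -60 to 245 mm, y +-95 mm, rim 14 mm high.
- free_notch (a point): Where the centre of a bar lies when it rests in the rack's free notch, 325 mm above the rack's origin, axes as the rack's. The notches have a floor 22 mm wide and flanks that widen to 40 mm at the arm's top, 15 mm above the floor.
- other_bar: Crossbar of the other carving (a ball finial 72 mm across), in the rack's rear notch; same size as bar. Origin at its centre.
- oil_tin: Round oil tin standing on the bench, 72 mm across, 110 mm high. Origin under its centre.

How it is judged:
On the way:
1. the carving is held raised over the free notch and hangs still there (bar within 15 mm of the notch centre and 8 to 60 mm above its seat, tip within 15 mm of plumb) for 1.5 s (horizontal distance between bar and free_notch below 0.015 m and z of bar in the frame of free_notch between 0.008 and 0.06 m and horizontal distance between tip and bar below 0.015 m), for 1.5 s.
At the end, for the whole second after the job is handed in: The bar rests in the rack's free notch (within 20 mm sideways and 5 mm in height, square to the arms within 0.12 rad), released, and the carving hangs still: its tip stays within 15 mm of plumb under the bar. The other carving is where it was (horizontal distance between bar and free_notch below 0.02 m and z of bar in the frame of free_notch between -0.005 and 0.005 m and angle between the y axis of bar and the y axis of rack, either way round below 0.12 rad and horizontal distance between tip and bar below 0.015 m and distance of other_bar from where it was at the start of the episode below 0.01 m); the robot touches nothing.
It fails at once if the wet carving touches something (contact force between carving and anything else above 0.3 N).
It fails at once if the fingers touch the rod or the carving (contact force between the fingers and rod above 0.5 N).
It fails at once if the bar is slammed onto the rack (contact force between bar and rack above 30 N).
It fails at once if the other carving is disturbed (distance of other_bar from where it was at the start of the episode above 0.01 m).
It also fails if it takes over 64 s, if anything falls off the work surface, if the arm or the gripper's body presses on something with over 40 N, if the wrist force passes 120 N, or if a joint passes its speed limit or range.

## Working session

There is one attempt and no reset: what is moved stays moved. The work goes in short steps, each a Python script; the robot and the scene stay as the last script left them, time stands still between calls to the robot, and variables do not carry over. Pictures are saved under pics/ and viewed, at most 10 in all, crops included, and the job is handed in when it is done.

```bash
mkdir -p pics; cat > h.py <<'E'
from plant import env
import numpy as np, cv2
from scipy.spatial.transform import Rotation as R
def rot(q): return R.from_quat([q[1],q[2],q[3],q[0]])
def cloud(s):
    h,w=s["z_map"].shape
    u,v=np.meshgrid(np.arange(w),np.arange(h))
    p=cv2.undistortPoints(np.stack([u,v],-1).reshape(-1,1,2).astype(np.float64),s["K"],np.array(s["distortion"])).reshape(h,w,2)
    z=s["z_map"].astype(float)
    c=np.dstack([p*z[...,None],z])
    return (rot(s["orientation"]).apply(c.reshape(-1,3))+np.array(s["origin"])).reshape(h,w,3)
E
python3 - <<'E'
from h import *
for n in ["scene","top","wrist"]:
    s=env.snapshot(n); cv2.imwrite(f"pics/{n}0.png",s["color"][...,::-1]); np.savez(f"{n}0.npz",**s)
    print(n,s["origin"],s["orientation"],s["K"][0,0],(s["z_map"]>0).mean())
print(env.get_tool_rot(),env.get_time(),env.tcp_to_tips)
E
```

```text
scene [ 1.19558605 -0.65017939  0.90881588] [-0.39659551  0.85301128  0.30250041 -0.1535489 ] 524.984517005348 0.9948639455782313
top [ 0.53694209 -0.00549562  1.16956557] [ 0.03605029 -0.69997007  0.71263029 -0.0300059 ] 496.1486998888703 0.9959056122448979
wrist [ 0.23577507 -0.63696094  0.37276053] [ 0.12337247  0.77589473 -0.61077807 -0.09857354] 303.71800747662286 0.9961649659863946
[-6.37493846e-04  9.92995767e-01  1.18148141e-01 -1.30466207e-04] 0.15 0.011
```

View pics/scene0.png

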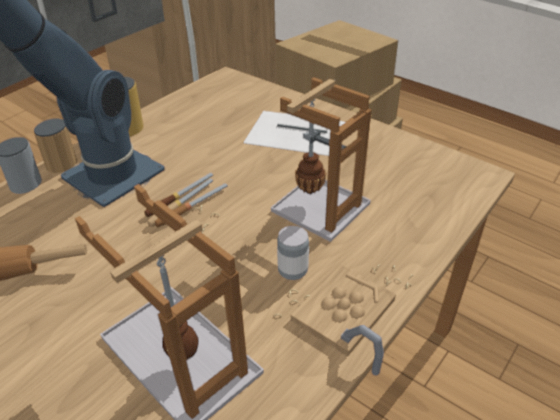

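View pics/top0.png

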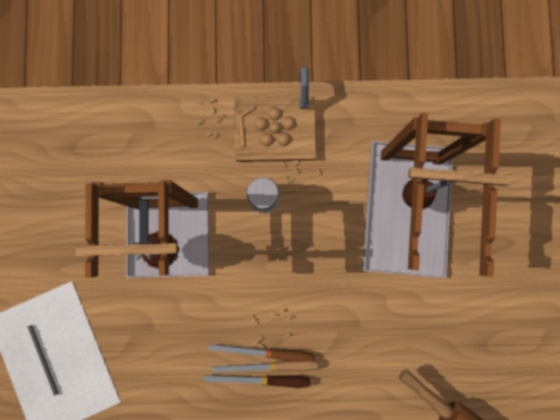

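The pictures show the stand at left (bar around (127,250) in the top view) and the rack at right (taken bar at (458,176), free notches around (415,232) and (490,235)). The tin is at (263,193). Both fronts face the robot.

```bash
python3 - <<'E'
from h import *
for n in ["top","scene"]:
    s=dict(np.load(f"{n}0.npz")); P=cloud(s); c=s["color"].astype(int); z=P[...,2]
    hi=(z>0.318)&(z<0.345)&(P[...,0]>0.25)
    hsv=cv2.cvtColor(s["color"],cv2.COLOR_RGB2HSV)
    print(n,"hi V pct",np.percentile(hsv[hi][:,2],[10,30,50,70,90]))
    pale=hi&(hsv[...,2]>130); dark=hi&(hsv[...,2]<110)
    for nm,m in(("pale",pale),("dark",dark)):
        k,l,st,_=cv2.connectedComponentsWithStats(m.astype(np.uint8))
        for i in range(1,k):
            if st[i,4]<60: continue
            q=P[l==i]; r=cv2.minAreaRect((q[:,:2]*1000).astype(np.float32))
            print(nm,st[i],"rect",np.round(r[0],1),np.round(r[1],1),round(r[2],1),"z",np.round(np.percentile(q[:,2],[10,50,90]),4))
    t=(z>0.1)&(z<0.118)&(abs(P[...,1]-.17)<.15)&(P[...,0]>.5)
    if n=="top": print("tin",[np.median(P[140:240,220:300][(z[140:240,220:300]>.095)&(z[140:240,220:300]<.125)],0)])
E
```

```text
top hi V pct [ 90. 116. 133. 148. 173.]
pale [421 113   7  47 166] rect [ 732.4 -257.3] [ 9.3 82.7] 85.1 z [0.3306 0.3323 0.3341]
pale [494 119   7  47 151] rect [ 719.5 -381.4] [ 8.  80.8] 81.8 z [0.3303 0.3324 0.3339]
pale [408 168 103  18 910] rect [ 661.7 -314.9] [170.5  16.4] 83.9 z [0.3313 0.3333 0.3351]
pale [158 181   5  55 196] rect [616.3 195.4] [92.1  8.4] 0.4 z [0.3307 0.3325 0.3343]
pale [ 85 183   6  56 213] rect [614.4 318.5] [ 9.  93.8] 89.5 z [0.3305 0.3323 0.3344]
pale [416 187   7  45 165] rect [ 606.5 -244.2] [ 8.7 74.5] 83.8 z [0.3306 0.3323 0.3343]
pale [491 198   6  39 163] rect [ 590.7 -367.3] [ 8.4 64.6] 84.3 z [0.3305 0.3322 0.3341]
pale [ 76 243 100  13 932] rect [547.7 253.1] [ 17.6 168.3] 0.6 z [0.3314 0.3332 0.3351]
pale [413 255   7  16  72] rect [ 516.9 -234.9] [ 7.7 25.9] 79.7 z [0.3306 0.3326 0.334 ]
pale [ 85 262   6  16  64] rect [514.5 317.7] [25.6  8.6] 2.9 z [0.3303 0.3324 0.3344]
pale [485 262   9  15  73] rect [ 503.  -358.8] [10.3 25.6] 74.1 z [0.3305 0.3326 0.334 ]
dark [417 115   7  53 127] rect [ 725.9 -253.1] [ 9.  91.1] 85.9 z [0.3196 0.
[... 1303 characters left out ...]
0 257] rect [ 724.3 -255.9] [ 17.9 101.2] 79.0 z [0.3315 0.333  0.3343]
pale [132 258  37  47 340] rect [ 705.4 -372.9] [ 43.  110.9] 59.1 z [0.3291 0.333  0.3343]
dark [331  87  38  17 162] rect [613.3 312.2] [102.6  11.2] 0.1 z [0.319  0.3236 0.3292]
dark [300 107  39  18 168] rect [613.2 188.2] [103.9   7.6] 1.4 z [0.3192 0.3237 0.3286]
dark [153 204  29  24 104] rect [ 606.5 -249. ] [ 3.1 86.9] 83.7 z [0.3193 0.3231 0.3272]
dark [193 236  42  32 199] rect [ 727.6 -261. ] [11.1 93. ] 89.6 z [0.3189 0.3239 0.329 ]
dark [ 92 239  27  27  81] rect [ 591.8 -372.6] [ 1.9 84.3] 84.2 z [0.3193 0.323  0.3278]
dark [131 276  40  36 147] rect [ 716.1 -384.9] [92.3 11. ] 0.1 z [0.319  0.323  0.3285]
```

```bash
cat >> h.py <<'E'
def down(psi):  # tool down, yaw psi
    q=(R.from_euler("z",psi)*R.from_euler("x",np.pi)).as_quat(); return [q[3],q[0],q[1],q[2]]
def watch(T,dt=0.03):
    o=[]
    for _ in range(int(T/dt)):
        o.append([env.get_time(),*env.get_force()]); env.sleep(dt)
    return np.array(o)
BAR=np.array([.5477,.2531]); NOTCH=np.array([.5425,-.300]); RY=np.radians(-6.1)
E
python3 - <<'E'
from h import *
s=dict(np.load("top0.npz"));P=cloud(s)
z=P[...,2];v=cv2.cvtColor(s["color"],cv2.COLOR_RGB2HSV)[...,2]
m=(z>.328)&(z<.34)&(v>130); m[:,:76]=0;m[:,178:]=0;m[:243]=0;m[256:]=0
f=cv2.fitLine(P[m][:,:2].astype(np.float32),cv2.DIST_L2,0,.001,.001).ravel();print("bar yaw",np.degrees(np.arctan2(-f[0]*np.sign(f[1]),abs(f[1]))))
p=np.array(env.get_tool_pos())
for psi in (np.pi/2,-np.pi/2):
    for xy,y in ((BAR,0),(BAR-[.125,0],0),(NOTCH,RY),(NOTCH-[.13,0],RY)):
        j=env.solve_ik([*xy,.36],down(psi+y)); print(round(psi,2),None if j is None else np.round(j,2))
env.move_straight([p[0],p[1],.5],v=.3)
print(env.get_time(),env.get_tool_pos(),env.get_force())
E
```

```text
bar yaw 0.5223498
1.57 [ 0.08  0.53 -1.02  1.42  0.45  1.44 -0.93]
1.57 [ 0.14  0.33 -1.06  1.68  0.3   1.31 -0.98]
1.57 [ 0.65  0.43 -0.35  1.39  0.15  1.35  0.19]
1.57 [ 0.82  0.25 -0.38  1.66  0.1   1.25  0.32]
-1.57 [ 0.18  0.63 -1.29  1.41  0.6   1.54  2.07]
-1.57 [ 0.25  0.41 -1.29  1.68  0.41  1.36  2.04]
-1.57 [ 0.17  0.44  0.43  1.4  -0.18  1.33 -2.64]
-1.57 [ 0.24  0.25  0.39  1.67 -0.1   1.24 -2.59]
1.1583 [ 0.15824393 -0.65562714  0.49856487] [-0.02285903 -0.06232086 -0.88304954]
```

```bash
python3 - <<'E'
from h import *
q=down(np.pi/2+np.radians(.5))
env.set_gripper(.055)
env.reach([*BAR,.46],q)
print(env.get_time(),np.round(env.get_joint_positions(),2),env.get_tool_pos())
env.move_straight([*BAR,.320],v=.12)
print(env.get_time(),env.get_tool_pos(),env.get_force())
env.set_gripper(0.0,squeeze=50)
print(env.get_time(),env.get_finger_gap(),env.get_gripper_force(),env.get_force())
s=env.snapshot("scene");cv2.imwrite("pics/s1.png",cv2.resize(s["color"][50:230,230:430,::-1],None,fx=3,fy=3))
E
```

```text
5.0167 [ 0.07  0.51 -1.08  1.19  0.45  1.68 -0.89] [0.548188   0.25236609 0.45988162]
6.3333 [0.54786319 0.25345056 0.32075586] [ 0.31805915 -0.39156711  0.43841761]
6.7667 0.015086108043268803 49.8115074634552 [-1.50236301 -0.19789345  5.81423425]
```

View pics/s1.png

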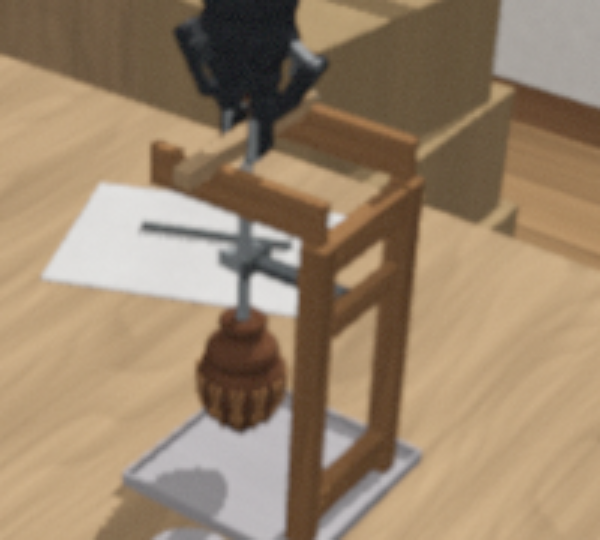

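The crop shows the fingers gripping the bar at its middle (250,130), with the rod in the clip (245,255) and the carving free. Next I lift it and draw it forward.

```bash
python3 - <<'E'
from h import *
env.move_straight([*BAR,.346],v=.05)
print(env.get_time(),env.get_tool_pos(),env.get_force(),env.get_finger_gap())
env.move_straight([BAR[0]-.13,BAR[1],.348],v=.11)
print(env.get_time(),env.get_tool_pos())
w=watch(2.7); np.save("w1.npy",w); print(np.round(w[::2],2).tolist())
E
```

```text
7.4833 [0.54765864 0.25300772 0.34587976] [-0.23957379 -0.95234655 -4.38882629] 0.015217358250357617
8.8167 [0.4186161  0.25286956 0.34786309]
[[8.82, 0.98, 0.3, -5.16], [8.88, 1.82, 0.08, -4.92], [8.95, 2.0, -0.11, -5.08], [9.02, 1.48, 1.0, -4.89], [9.08, 1.08, -0.04, -5.13], [9.15, 1.48, 0.23, -5.13], [9.22, -0.99, 0.11, -5.0], [9.28, -0.98, 0.89, -5.23], [9.35, -1.54, -0.24, -4.87], [9.42, -1.23, 0.0, -4.18], [9.48, -1.19, -0.16, -3.83], [9.55, -0.58, -0.27, -5.76], [9.62, -0.22, 0.38, -5.79], [9.68, -0.28, -0.14, -6.18], [9.75, 1.54, 0.05, -5.48], [9.82, 1.43, 0.39, -5.08], [9.88, 1.2, 0.21, -5.59], [9.95, 1.63, -0.26, -5.14], [10.02, 0.14, 0.82, -4.27], [10.08, -0.27, -0.19, -6.45], [10.15, -0.82, 0.64, -5.53], [10.22, -1.87, -0.46, -4.03], [10.28, -0.21, -0.77, -4.54], [10.35, -2.23, -0.84, -4.5], [10.42, -0.88, 0.97, -5.56], [10.48, -0.78, -0.86, -4.36], [10.55, -0.01, -0.02, -5.56], [10.62, 0.88, 0.27, -4.93], [10.68, 0.89, 0.19, -4.81], [10.75, 1.41, -0.19, -4.15], [10.82, 1.23, -0.74, -5.02], [10.88, 1.68, 0.12, -4.67], [10.95, -0.48, 0.19, -5.1], [11.02, -0.76, -0.35, -4.93], [11.08, -0.71, -0.64, -5.46], [11.15, -2.02, 0.62, -5.45], [11.22, -1.71, 0.41, -4.41], [11.28, -1.42, -0.75, -4.75], [11.35, -0.78, -0.21, -5.09], [11.42, -0.24, -0.13, -6.55], [11.48, 0.59, -0.04, -5.57], [11.55, 0.99, -0.15, -4.55], [11.62, 0.89, 0.26, -4.41], [11.68, 1.21, 0.28, -3.92], [11.75, 1.65, 0.13, -4.76]]
```

```bash
cat >> h.py <<'E'
W=2*np.pi/.885
def carve():
    t=env.get_time(); p=np.array(env.get_tool_pos()); s=env.snapshot("scene"); P=cloud(s)
    m=(P[...,2]>p[2]-.27)&(P[...,2]<p[2]-.18)&(np.hypot(P[...,0]-p[0],P[...,1]-p[1])<.13)
    c=s["color"].astype(int); m&=(c[...,0]>c[...,2]+8)&(c.max(-1)<150)
    return [t,m.sum(),*(np.median(P[m][:,:2],0)-p[:2])]
def swing(n=24):
    "complex amplitude A of x,y swing: s=off+Re(A exp(iWt)), t absolute"
    d=np.array([carve() for _ in range(n)]); t=d[:,0]
    M=np.c_[np.ones(n),np.cos(W*t),-np.sin(W*t)]
    k,_,_,_=np.linalg.lstsq(M,d[:,2:],rcond=None)
    A=k[1]+1j*k[2]; r=(d[:,2:]-M@k).std(0)
    print("t %.2f n %d amp mm %s ph %s off %s res %s"%(t[-1],np.median(d[:,1]),np.round(abs(A)*1e3,1),np.round(np.angle(A),2),np.round(k[0]*1e3,1),np.round(r*1e3,1)),flush=True)
    return A
def gain(T):  # min-jerk unit move: residual factor, dA = -gain*d*exp(-iW tc)
    u=np.linspace(0,1,2001); a=(60*u-180*u**2+120*u**3)/T**2
    return -np.sum(a*np.sin(W*(u-.5)*T))*(u[1]*T)/W
def damp(A,axis,sign=0,T=.45,lag=.03,g=None,other=None):
    """one straight move along world axis (0/1) cancelling swing A"""
    g=g or gain(T); d=abs(A)/g; p=np.array(env.get_tool_pos()); now=env.get_time()
    best=None
    for sg in ((1,-1) if sign==0 else (sign,)):
        # want g*sg*d*exp(-iW tc)=A
        tc=(np.angle(sg)-np.angle(A))/W; tc+=np.ceil((now+T/2+lag+.02-tc)/.885)*.885
        if best is None or tc<best[0]: best=(tc,sg)
    tc,sg=best; env.sleep(tc-T/2-lag-now); p[axis]+=sg*d
    env.move_straight(p,v=d/T); print("damp axis",axis,"d mm",round(sg*d*1e3,1),"took",round(env.get_time()-(tc-T/2-lag),3))
E
python3 - <<'E'
from h import *
p=env.get_tool_pos()
env.move_straight([.45,0.02,.40],v=.11)
print(env.get_time(),env.get_tool_pos(),gain(.45))
A=swing(); np.save("A.npy",A)
s=env.snapshot("scene");cv2.imwrite("pics/s2.png",s["color"][...,::-1])
E
```

```text
14.1583 [0.44998062 0.02049241 0.39998077] 0.8301633663567473
t 15.31 n 929 amp mm [71.9  7.4] ph [-1.39 -0.36] off [ 23.8 -21.8] res [2.1 1. ]
```

View pics/s2.png

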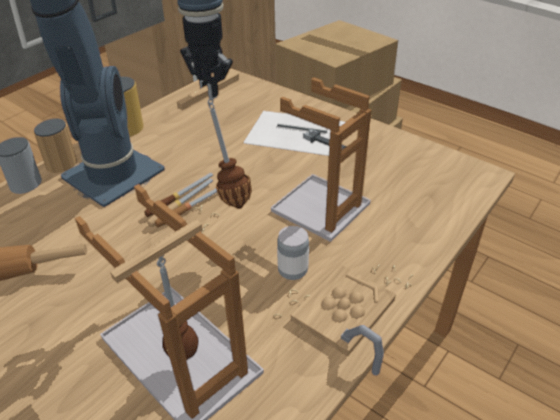

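The picture shows the carving hanging clear from the bar at (232,185), swinging along x by about 72 mm and well away from the tin. I'll damp it with timed moves.

```bash
python3 - <<'E'
from h import *
A=np.load("A.npy"); damp(.85*A[0],0,sign=1)
B=swing(); print("achieved/planned",np.round((A[0]-B[0])/(.85*A[0]),3), abs((A[0]-B[0])/(.85*A[0])),np.angle((A[0]-B[0])/(.85*A[0])))
print(env.get_tool_pos()); np.save("A.npy",B)
E
```

```text
damp axis 0 d mm 73.6 took 0.597
t 17.62 n 1031 amp mm [24.8  6.7] ph [-2.77 -0.14] off [ 21.5 -21.2] res [0.4 0.2]
achieved/planned (1.103+0.399j) 1.17284448114546 0.34757356193822087
[0.52368406 0.02004199 0.40003534]
```

```bash
python3 - <<'E'
from h import *
A=np.load("A.npy"); damp(A[0],0,sign=-1,lag=-.015,g=.95); damp(A[1],1,sign=-1,lag=-.015,g=.95)
B=swing(18); print("ratio",[ (abs(z),np.angle(z)) for z in (A-B)/A])
# carry to the front of the rack, aligned with its x axis
xa=np.array([np.cos(RY),np.sin(RY)]); g=NOTCH-.125*xa
env.move_straight([*g,.36],v=.09,orientation=down(np.pi/2+RY))
print(env.get_time(),env.get_tool_pos())
np.save("A.npy",swing(18))
E
```

```text
damp axis 0 d mm -26.1 took 0.602
damp axis 1 d mm -7.0 took 0.628
t 21.20 n 1027 amp mm [0.7 0.3] ph [-1.25  1.75] off [ 21.8 -20.5] res [0.2 0.2]
ratio [(np.float64(0.9991068547333531), np.float64(-0.029746365738616977)), (np.float64(1.0134670285562544), np.float64(-0.038189475173520546))]
24.8667 [ 0.41830892 -0.2865595   0.36007507]
t 25.72 n 641 amp mm [0.6 0.4] ph [-0.98  1.12] off [ 19.2 -25.6] res [0.1 0.1]
```

```bash
python3 - <<'E'
from h import *
xa=np.array([np.cos(RY),np.sin(RY)])
env.move_straight([*NOTCH,.36],v=.06)
print(env.get_time(),env.get_tool_pos())
s=env.snapshot("top");P=cloud(s);z=P[...,2];v=cv2.cvtColor(s["color"],cv2.COLOR_RGB2HSV)[...,2]
m=(z>.36)&(z<.38)&(v>130)&(np.hypot(P[...,0]-NOTCH[0],P[...,1]-NOTCH[1])<.1)
Q=P[m]; r=cv2.minAreaRect((Q[:,:2]*1000).astype(np.float32)); print("bar",m.sum(),r,np.median(Q[:,2]))
cv2.imwrite("pics/t3.png",s["color"][100:300,340:540,::-1].repeat(3,0).repeat(3,1))
s=env.snapshot("scene");cv2.imwrite("pics/s3.png",s["color"][...,::-1])
swing(18)
E
```

```text
28.0 [ 0.54228504 -0.30007675  0.36005675]
bar 520 ((547.1661987304688, -258.5420837402344), (88.2740478515625, 15.400623321533203), 84.4415054321289) 0.37272852177869226
t 28.95 n 831 amp mm [5.7 0.4] ph [-1.81  1.28] off [ 20.9 -25.4] res [0.2 0.1]
```

View pics/t3.png

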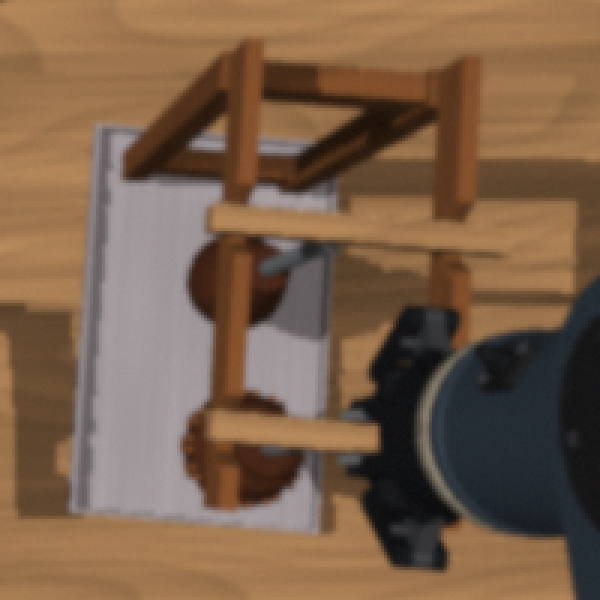

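View pics/s3.png

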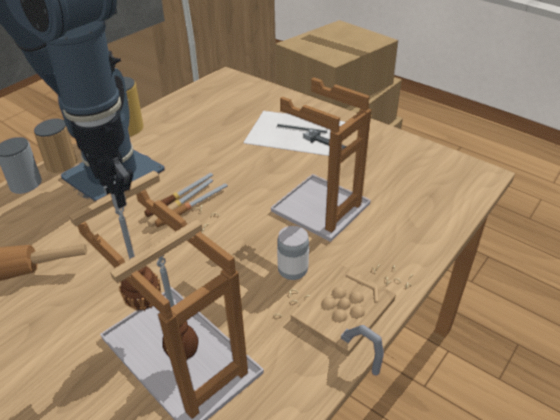

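The pictures show the bar over the free notch (top crop (290,430)), the rod between the arms and the other carving untouched. A 5.7 mm swing remains, so I'll damp it, recentre slowly, hold and lower.

```bash
python3 - <<'E'
from h import *
A=swing(18); damp(A[0],0,lag=-.015,g=.95)
env.move_straight([*NOTCH,.345],v=.008)
print(env.get_time(),env.get_tool_pos())
B=swing(18); env.sleep(1.3)
if abs(B).max()<.004:
    env.move_straight([*NOTCH,.328],v=.015); f0=env.get_force()
    p=env.get_tool_pos()[2]
    while p>.3155:
        p-=.001; env.move_straight([*NOTCH,p],v=.01); f=env.get_force(); print(round(p,4),np.round(f,1))
        if f[2]-f0[2]>2.5: break
    print(env.get_time())
E
```

```text
t 29.85 n 828 amp mm [5.6 0.5] ph [-1.83  1.21] off [ 20.9 -25.4] res [0.2 0.1]
damp axis 0 d mm 5.9 took 0.603
32.9 [ 0.5425128  -0.29999257  0.34502138]
t 33.75 n 868 amp mm [0.5 0.7] ph [-1.24  0.9 ] off [ 20.9 -24.7] res [0.2 0.1]
0.3271 [ 0.  -0.5 -4.9]
0.3261 [ 0.3  0.  -4.4]
0.3251 [ 0.1  0.9 -4.7]
0.3241 [-0.3  0.  -5.6]
0.3231 [ 0.6 -0.8 -4.5]
0.3221 [ 0.1 -0.9 -5.1]
0.3211 [-1.3 -0.8 -4. ]
0.3201 [-1.3 -0.3  0.2]
38.3833
```

```bash
python3 - <<'E'
from h import *
env.set_gripper(.0,squeeze=20); env.set_gripper(.02); env.set_gripper(.045)
print(env.get_time(),env.get_force())
env.move_straight([*NOTCH,.37],v=.05); env.move_straight([*NOTCH,.48],v=.15)
s=env.snapshot("top");P=cloud(s);z=P[...,2];v=cv2.cvtColor(s["color"],cv2.COLOR_RGB2HSV)[...,2]
m=(z>.326)&(z<.34)&(v>130)&(P[...,1]<-.19)
k,l,st,_=cv2.connectedComponentsWithStats(m.astype(np.uint8))
for i in range(1,k):
    if st[i,4]>200: q=P[l==i]; print(cv2.minAreaRect((q[:,:2]*1000).astype(np.float32)),np.median(q[:,2]))
# swing relative to notch
d=[]
for _ in range(18):
    t=env.get_time(); s=env.snapshot("scene");P=cloud(s);c=s["color"].astype(int)
    m=(P[...,2]>.05)&(P[...,2]<.14)&(np.hypot(*(P[...,:2]-NOTCH).transpose(2,0,1))<.08)&(c[...,0]>c[...,2]+8)&(c.max(-1)<150)
    d.append(np.median(P[m][:,:2],0)-NOTCH)
d=np.array(d)*1e3; print(env.get_time(),d.min(0),d.max(0))
cv2.imwrite("pics/s4.png",s["color"][...,::-1])
E
```

```text
39.1917 [ 0.94641829 -0.16028615  0.14447772]
((661.6605224609375, -315.0003662109375), (170.6485137939453, 16.49284553527832), 83.69021606445312) 0.333313477607977
((543.1326293945312, -298.079833984375), (167.82058715820312, 15.701783180236816), 83.91510772705078) 0.3331549034445044
42.175 [ 18.99143122 -23.96641105] [ 20.4185394  -22.39232449]
```

View pics/s4.png

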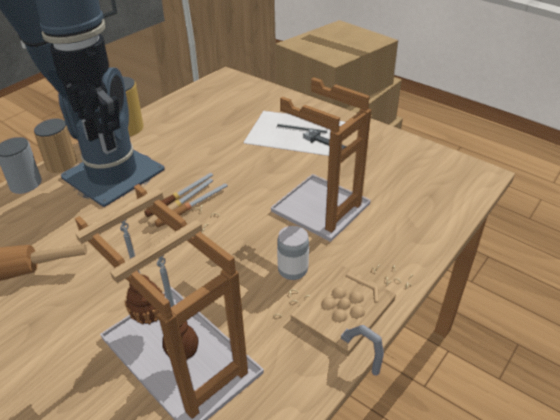

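The bar rests in the free notch (at (120,215)) with its top at 0.333 m and squared to the arms. The carving swings under 1 mm, the other carving hasn't moved and the gripper is clear, so I'm handing the job in.

```bash
python3 -c "
from plant import env
print(env.close_job())"
```

```text
the job is handed in; nothing more can be done
None
```

The carving now hangs still in the rack's free notch, released, with the other carving unmoved; the job was handed in at about 42 s of the 64 s allowed, and no verdict was returned.

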